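Hang the counter caddy on its cleat and latch it

TASK

Hang the green carrying caddy back on the wooden counter rack, level and facing out: raise its front, hook the angled aluminium strip at the top of its back over the rack's cleat (clamped at a height that differs, so feel for it), then swing its foot in so that the tongue's upturned edge lifts the orange gravity catch and the catch drops down in front of that edge. Lower it gently all the way by hand, never letting it fall or slam into place, and leave it hanging latched. Do not knock or shift the jar and the mug on the counter or the jar and the tin on the rack's ledge.

Things in the scene. Friction and masses are not known exactly. Their poses are not given: they have to be found in the camera images.
- caddy: Loose open caddy of green sheet metal, about 0.4 kg: box 120 long (x) x 90 wide (y), 105 tall at the back, 55 at the low front, with handle, rear strip and tongue. Origin: centre of its underside; x points to its back, z up. Back wall: outer face x = +60. Starts upright on the counter, back away from the robot. Latched home, its origin is 120 in front of the board and 100 below the cleat's edge.
- handle (a point): Grip point on the caddy's handle, at x = -28, z = 141 in its frame, 38 in front of the centre of mass. The handle is a wooden bar along the caddy's x, 14 thick (y), 22 tall (z = 130 to 152), x = -50 to +30. Fingers close across the 14 mm and may lean either way along the bar; lean the gripper back toward the caddy's front by about 30 degrees when gripping, so that it clears the rack later.
- strip_edge (a point): Middle of the lower rear edge of the lip, x = 88, z = 87 in the caddy's frame. The angled strip, 84 wide, aluminium, is at the top of the back: a level web 5 thick (z = 100 to 105) reaches back from the wall (x = 60) to x = 79, there it bends (inner corner x = 78.5, z = 100) into a lip 4 thick, 16 long, that slopes down and back at 60 degrees below horizontal.
- tongue_edge (a point): Middle of the top of the upturned edge of the tongue, x = 98, z = 13 in the caddy's frame. The tongue, aluminium, at the foot of the back, is 44 wide, 4 thick (z = 0 to 4), and reaches back to x = 100; its upturned edge spans x = 96 to 100. It has to swing in below the catch's rod, 5 mm under it, while the lip is 14 deep: so the caddy cannot go on level, but only front raised, strip first.
- rack: Fixed rack: wooden board 200 wide on a foot board 12 thick, 70 deep in front; at its top (z = 312 to 324) a jar ledge 40 deep in front, so a gripper cannot lean toward it. Origin: on the counter under the middle of the board's front face; x points into the board, y left. The cleat unit (cleat, catch) is clamped in slots in its middle, edge z = 140 to 170: its height is not measured, feel for it.
- rack_mid (a point): Where the middle of the cleat's top edge is when the unit is clamped at mid height: x = -44, z = 155 in the rack's frame; x and y are true, the height is up to 15 mm off. The cleat, aluminium, 150 wide, 5 thick, slopes from this edge down and back at 60 degrees, 36 long; the gap behind is open above. With the caddy's front raised 30 to 34 degrees the lip drops in behind, the tongue still clear.
- catch (a joint): Angle (rad) of the orange gravity catch, 34 wide, 30 g, free on a rod 7 thick along y, 2 in front of and 78 below the cleat's edge, under a fixed cover plate: 0 = down on its stop, tip 15 behind, 13 below the rod; the tongue's edge lifts it by about 0.3 in passing, then it drops back. Brackets at y = +-40, 65 to 95 below the edge, hold the rod; their rubber ends, x = -60, stop the back wall.
- herb_jar: Bystander: glass jar with black lid, 66 x 66 x 100, stands on the counter; origin under its centre.
- tea_mug: Bystander: striped mug, 86 x 120 x 90, stands on the counter; origin under its centre.
- white_jar: Bystander: white porcelain jar with a blue band, 67 x 67 x 95, stands on the rack's ledge; origin under its centre.
- balm_tin: Bystander: round red-and-white tin, 58 x 58 x 50, stands on the rack's ledge; origin under its centre.

How it is judged:
By the outcome, as a careful person would: the job done as asked, in the order asked, and still so for the second after the job is handed in, with the robot touching nothing.
It also fails if it takes over 48 s, if anything falls off the work surface, if the arm or the gripper's body presses on something with over 40 N, if the wrist force passes 120 N, or if a joint passes its speed limit or range.

ROBOT

A 6-joint arm with a two-finger parallel gripper is mounted at the origin on a cart in front of the work surface, level with it; the furniture and walls round the work are solid. World frame = base frame: x ahead of the robot, y to its left, z up, the work surface at z = 0. Lengths are in mm, angles in rad, forces in N, time in s.
With the tool pointing down it reaches from about 275 to 825 mm from the base axis. Payload 5.2 kg.
Tool frame: the origin (TCP) lies at the very end of the fingers, on their centre line; the grasp point (between the pads) lies 19 mm behind it; z points along the fingers, y is the line along which they close (so a half turn about z gives the same grasp; the last joint's range is limited). The gripper opens to 93 mm and grips with 3 to 60 N. Pads are 15 mm wide; open, the fingers measure 128 mm over their backs; the gripper's body (75 mm by 188 mm) begins 65 mm behind the grasp point.
Start: joints at [0.98, 0.259, 1.535, -0, 1.348, -0.203], TCP at [207.963, 509.172, 192.253] pointing down, gripper open.
Joint ranges: [-3.14, 3.14], [-0.91, 2.08], [0.19, 2.58], [-1.22, 4.36], [0.22, 2.71], [-3.12, 3.12]. Speed limits (rad/s): [2.57, 2.57, 3.14, 3.14, 3.14, 3.14].

INTERFACE

Orientations are given as [roll, pitch, yaw] about the fixed x, y, z axes, in that order (R = Rz(yaw) Ry(pitch) Rx(roll)).
In Python, from bench import robot gives the robot as it stands. The module is installed in compiled form; this text tells all that it offers. Calls block until the motion is done:
- robot.move_ptp(position, orientation): joint-space move of the TCP to a pose.
- robot.move_linear(position, ori=None, speed=150, f_stop=None): straight line of the TCP; ori=None keeps the orientation; speed is the mean speed in mm/s. With f_stop (N) it stops when the force on the tool has changed by that much, and returns True; else False.
- robot.move_j(angles): joint-space move.
- robot.move_gripper(opening): opening from 0.0 (shut) to 1.0 (fully open); the grip force is fixed at half the most; returns when the fingers have stopped.
- robot.sleep(seconds).
- robot.inverse_kinematics(position, orientation): joint angles nearest the present ones, or None.
- robot.get_image(name): name is "scene" or "side" or "wrist"; returns a dict with "img" (384x512x3 uint8, blue, green, red), "fovy" (degrees; the focal length in pixels is half the picture's height over the tangent of half this angle, whatever the lens; pixels are square), "cx", "cy" (the principal point, pixels), "eye" and "orientation" of the camera in the world. Camera axes: x right, y down, z forward; pixel columns grow to the right and rows downward; lengths in mm; the calibration is good to about 2 mm. The wrist camera is an equidistant fisheye: a pixel r from the principal point sees the ray r / f radians off the axis. A picture is of the moment at which its call begins. There is no depth.
A pose or a line that the arm cannot do raises robot.MotionError and nothing moves.
- robot.hand_in(): hands the job in; it is judged then, once.
Readings, each from a call of its own:
- robot.current_t(): time.
- robot.current_qpos(): joint angles.
- robot.current_joint_vel(): joint speeds.
- robot.current_joint_efforts(): joint torques, N m.
- robot.current_tcp_pos(): TCP position.
- robot.current_eef_rot(): TCP orientation.
- robot.current_contact_force(): force on the tool from outside, world axes, zero at the start.
- robot.current_ft_torque(): the same for the moment, N m.
- robot.current_gripper_width(): opening from 0.0 (shut) to 1.0 (fully open).
- robot.current_finger_force(): force on a finger pad.
Only numpy, scipy, OpenCV 4.12 (cv2) and the standard library are available. Lean on these libraries where they do the work, as an engineer would, in place of code of your own. Each camera call takes 0.05 s, during which the arm holds its last target. There are 200 camera calls.

## Working session

There is one attempt and no reset: what is moved stays moved. The work goes in short steps, each a Python script; the robot and the scene stay as the last script left them, time stands still between calls to the robot, and variables do not carry over. Pictures are saved under pics/ and viewed, at most 10 in all, crops included, and the job is handed in when it is done.

```bash
mkdir -p pics
python3 - <<'E'
from bench import robot
import cv2,pickle
for n in ["scene","side","wrist"]:
    d=robot.get_image(n); pickle.dump(d,open(f"pics/{n}0.pkl","wb"))
    cv2.imwrite(f"pics/{n}0.png",d["img"]); print(n,d["fovy"],d["cx"],d["cy"],d["eye"],d["orientation"])
a=[cv2.imread(f"pics/{n}0.png") for n in ["scene","side"]]
cv2.imwrite("pics/a.png",cv2.resize(cv2.vconcat([a[0],a[1]]),None,fx=.78,fy=.78))
E
```

```text
scene 53.821587612511216 253.58262290269326 188.2932397599044 [ 109.06516788 -437.03489368 1097.55717817] [-2.32752444  0.00920635 -0.58928173]
side 49.73572541019278 265.4751579777791 194.6125207864603 [ 321.44510958 -541.80609004  821.81817399] [-2.15315257 -0.02270066 -0.30563619]
wrist 65.70646984690485 253.37379520765995 192.3292500472968 [140.71579554 537.49871897 384.05055541] [2.87268125e+00 1.77219349e-03 1.18303994e+00]
```

View pics/scene0.png

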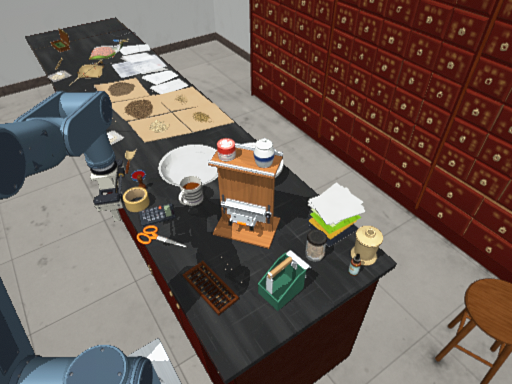

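View pics/side0.png

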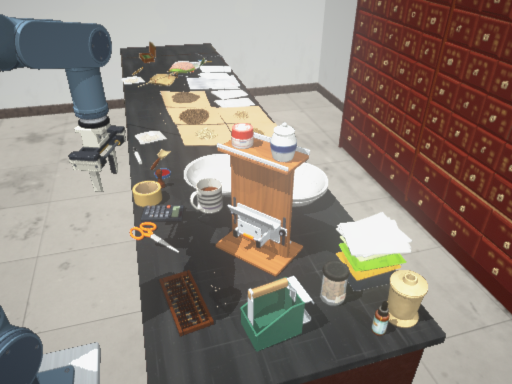

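Run:
```python
import cv2,numpy as np
for n,(x0,y0) in {"scene":(170,130),"side":(190,115)}.items():
    w,h=(180,180) if n=="scene" else (180,240)
    s=3.3 if n=="scene" else 2.5
    s=600/h
    im=cv2.imread(f"pics/{n}0.png")[y0:y0+h,x0:x0+w]
    im=cv2.resize(im,None,fx=s,fy=s,interpolation=cv2.INTER_CUBIC)
    for g in range(0,w,20): cv2.putText(im,str(x0+g),(int(g*s),8),0,.3,(0,255,255)); cv2.line(im,(int(g*s),0),(int(g*s),600),(90,90,90),1)
    for g in range(0,h,20): cv2.putText(im,str(y0+g),(0,int(g*s)+4),0,.3,(0,255,255)); cv2.line(im,(0,int(g*s)),(800,int(g*s)),(90,90,90),1)
    cv2.imwrite(f"pics/{n}0c.png",im)
```

```text
(no output)
```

View pics/scene0c.png

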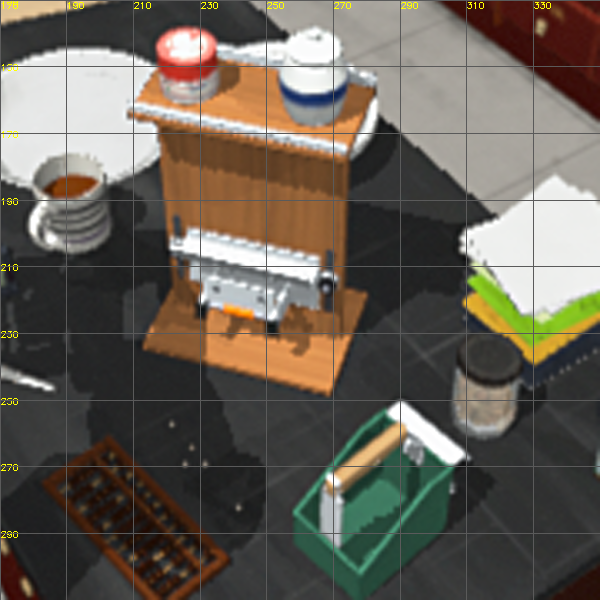

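View pics/side0c.png

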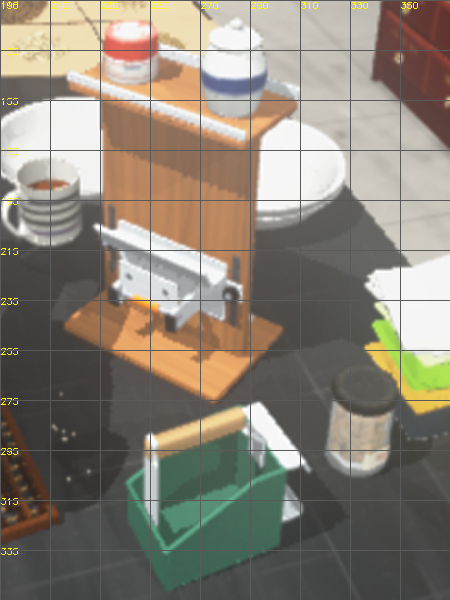

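```bash
cat > h.py <<'E'
import numpy as np, pickle
from scipy.spatial.transform import Rotation as R
from scipy.optimize import least_squares
def proj(d,P):
    P=np.atleast_2d(P); f=192/np.tan(np.radians(d["fovy"])/2)
    q=(P-d["eye"])@R.from_euler('xyz',d["orientation"]).as_matrix()
    return np.c_[q[:,0]/q[:,2]*f+d["cx"],q[:,1]/q[:,2]*f+d["cy"]]
def tri(ds,uv):
    return least_squares(lambda p:np.ravel([proj(d,p)[0]-u for d,u in zip(ds,uv)]),[450,0,50]).x
E
python3 - <<'E'
from h import *
S,D=[pickle.load(open(f"pics/{n}0.pkl","rb")) for n in("scene","side")]
c=lambda n,u:np.array(u)/(10/3 if n=="s" else 2.5)+((170,130) if n=="s" else (190,115))
caddy=[((-60,45,55),(295,515),(127,490)),((-60,-45,55),(360,572),(168,553)),((-50,0,152),(332,474),(152,435)),((30,0,152),(405,424),(240,410)),((88,-42,87),(470,458),(310,470)),((88,42,87),(385,410),None),((-60,-45,0),None,(170,590))]
rack=[((-70,100,12),(143,348),(65,322)),((-70,-100,12),(330,393),(215,398)),((-40,100,324),(130,112),(68,76)),((-40,-100,324),(350,150),(245,135)),((-44,75,'c'),(170,245),(95,227)),((-44,-75,'c'),(322,278),(225,278))]
for nm,L,x0 in (("caddy",caddy,[500,-200,0,0]),("rack",rack,[600,0,0,155])):
    def f(p,full=False):
        r=[]
        for P,a,b in L:
            z=P[2] if nm=="rack" else P[2]+p[3]
            z=p[3] if P[2]=='c' else z
            w=R.from_euler('z',p[2]).apply([P[0],P[1],z])+[p[0],p[1],0]
            for d,n,u in((S,"s",a),(D,"d",b)):
                r.append(proj(d,w)[0]-c(n,u) if u else np.zeros(2))
        return np.ravel(r)
    s=least_squares(f,x0,x_scale=[100,100,.3,30],loss='soft_l1'); print(nm,s.x); print(f(s.x).reshape(-1,4).round(1))
    for P,a,b in L:
        if a and b: print(P,tri((S,D),(c("s",a),c("d",b))).round(0))
# bystanders on rough: herb jar top lid, mug top
for n,a,b in(("jarlid",(490,360),(365,385)),("mugtop",(70,180),(48,180)),("tin top",(187,45),(130,30)),("wjar body",(314,85),(235,90))): print(n,tri((S,D),(c("s",a),c("d",b))).round(0))
E
```

```text
caddy [ 5.51424307e+02  8.09259534e+01  1.66766925e-01 -3.20326804e+00]
[[-0.2 -1.4 -0.3 -2.9]
 [ 0.7  0.  -0.   0.2]
 [ 1.7  0.2  1.9  1.6]
 [-1.8 -0.1 -1.3  0.1]
 [-0.4 -0.5 -0.1  0.2]
 [ 5.6 -1.5  0.   0. ]
 [ 0.   0.  -1.1  0.9]]
(-60, 45, 55) [486. 116.  41.]
(-60, -45, 55) [501.  31.  47.]
(-50, 0, 152) [498.  75. 152.]
(30, 0, 152) [581.  78. 157.]
(88, -42, 87) [642.  49.  91.]
rack [605.38419339 366.6909594    0.71678597 150.73551404]
[[ 3.2 -0.1  1.5  2.7]
 [-0.4 -2.7 -0.5 -1.9]
 [ 2.7  0.9  2.3  3.4]
 [-2.3 -0.1 -1.5  1. ]
 [ 1.3  1.1  0.2  1. ]
 [-2.6 -0.9 -5.8 -1.6]]
(-70, 100, 12) [482. 406.  13.]
(-70, -100, 12) [615. 236.  13.]
(-40, 100, 324) [503. 416. 333.]
(-40, -100, 324) [639. 250. 335.]
(-44, 75, 'c') [525. 406. 145.]
(-44, -75, 'c') [638. 285. 137.]
jarlid [730. 122. 106.]
mugtop [511. 632.  74.]
tin top [574. 427. 373.]
wjar body [666. 350. 331.]
```

```bash
cat >> h.py <<'E'
def ori(psi,tilt): return [np.pi,-tilt,psi]
def fproj(d,P):
    P=np.atleast_2d(P); f=192/np.tan(np.radians(d["fovy"])/2)
    q=(P-d["eye"])@R.from_euler('xyz',d["orientation"]).as_matrix()
    r=np.hypot(q[:,0],q[:,1]); k=f*np.arctan2(r,q[:,2])/r
    return np.c_[q[:,0]*k+d["cx"],q[:,1]*k+d["cy"]]
E
python3 - <<'E'
from h import *
from bench import robot
rp=robot.current_eef_rot(); T=R.from_euler('xyz',rp); W=pickle.load(open("pics/wrist0.pkl","rb"))
print(rp,T.inv().apply(W["eye"]-robot.current_tcp_pos()),T.inv().apply(R.from_euler('xyz',W["orientation"]).as_matrix().T)) 
print("f",192/np.tan(np.radians(W["fovy"])/2))
psi=.68; c,s=np.cos(psi),np.sin(psi)
w=lambda x,y,z:[603+c*x-s*y,362+s*x+c*y,z]
for p in [(-230,0,230),(-190,0,200)]:
  for o in (ori(psi,.52),ori(psi,.3)): print(p,robot.inverse_kinematics(w(*p),o))
cy,sy=np.cos(.15),np.sin(.15)
print(robot.inverse_kinematics([551-28*cy,81-28*sy,141],ori(.15,.52)))
for th in(0,.56):
  print(robot.inverse_kinematics(w(-148,0,200),ori(psi,.52-th)))
print(robot.current_t())
E
```

```text
[-3.14025851e+00 -2.82682686e-04  2.75380720e+00] [  72.92541953    0.97869227 -192.40304769] [[ 2.85636578e-05  9.99999904e-01  4.38054290e-04]
 [-9.63985532e-01  1.44037540e-04 -2.65954644e-01]
 [-2.65954682e-01 -4.14681361e-04  9.63985444e-01]]
f 297.3186396354542
(-230, 0, 230) [-0.06051219 -0.24494021  2.07878283  0.42403704  0.95231774  0.64421687]
(-230, 0, 230) [ 0.09843449 -0.10832727  1.88816888  0.18176006  1.11539917  0.92935127]
(-190, 0, 200) [ 0.02905459 -0.12850015  2.07004241  0.4247744   0.81915598  0.68715519]
(-190, 0, 200) [ 0.15574947 -0.00694875  1.87010245  0.17409971  1.02357789  0.97485797]
[-0.19539241 -0.03250473  2.1521174   0.32670307  0.5517727   0.98720656]
[ 0.10286401 -0.04445147  1.99636157  0.39478765  0.78227343  0.7691292 ]
[ 0.31385003  0.294536    1.46771819 -0.01448929  1.41670544  1.20713777]
0.15
```

```bash
sed -i 's/^def ori.*/def ori(psi,tilt): return [np.pi,tilt,psi-np.pi]/' h.py
python3 - <<'E'
from h import *
from bench import robot
import cv2
psi=.68; c,s=np.cos(psi),np.sin(psi)
w=lambda x,y,z:[603+c*x-s*y,362+s*x+c*y,z]
for p,o in [((-230,0,250),ori(psi,.52)),((-150,0,200),ori(psi,.52)),((-148,0,200),ori(psi,0))]:
  print(p,robot.inverse_kinematics(w(*p),o))
cy,sy=np.cos(.15),np.sin(.15)
print(robot.inverse_kinematics([551-28*cy,81-28*sy,141],ori(.15,.52)))
robot.move_ptp(w(-230,30,270),ori(psi,.52))
a=robot.get_image("wrist")
robot.move_linear(w(-230,-40,270))
b=robot.get_image("wrist")
pickle.dump((a,b),open("pics/w1.pkl","wb"))
cv2.imwrite("pics/w1.png",cv2.resize(cv2.vconcat([a["img"][:300],b["img"][:300]]),None,fx=1,fy=1))
print(robot.current_t(),robot.current_tcp_pos())
E
```

```text
(-230, 0, 250) [-0.06051219 -0.26192026  2.04008796  0.40885511  1.00323787 -2.47022016]
(-150, 0, 200) [ 0.0997224  -0.04834386  1.99999529  0.39622375  0.78363573 -2.37613746]
(-148, 0, 200) [ 0.30354871  0.26639672  1.50533493  0.          1.36986101 -1.94724762]
[-0.19539241 -0.03250473  2.1521174   0.32670307  0.5517727  -2.15438609]
2.725 [448.69886514 186.87915273 269.7484339 ]
```

View pics/w1.png

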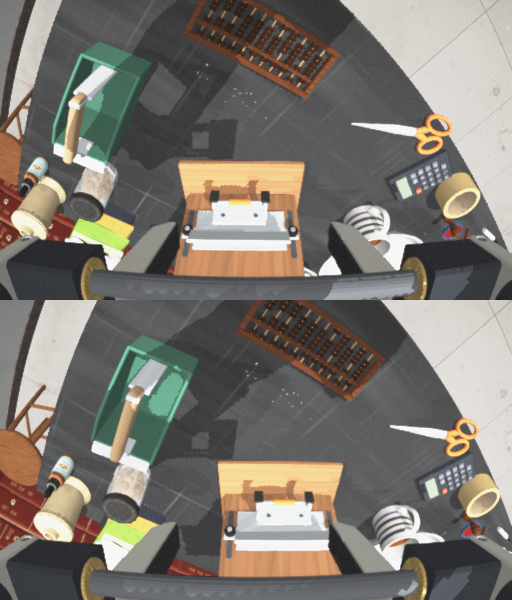

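Run:
```python
import pickle,cv2
a,b=pickle.load(open("pics/w1.pkl","rb"))
f=lambda d,x,y:cv2.resize(d["img"][y:y+120,x:x+160],None,fx=2.5,fy=2.5,interpolation=cv2.INTER_CUBIC)
top=cv2.hconcat([f(a,165,145),f(b,205,145)])
bot=cv2.hconcat([f(a,40,30),f(b,80,30)])
cv2.imwrite("pics/w1c.png",cv2.vconcat([top,bot]))
```

```text
(no output)
```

View pics/w1c.png

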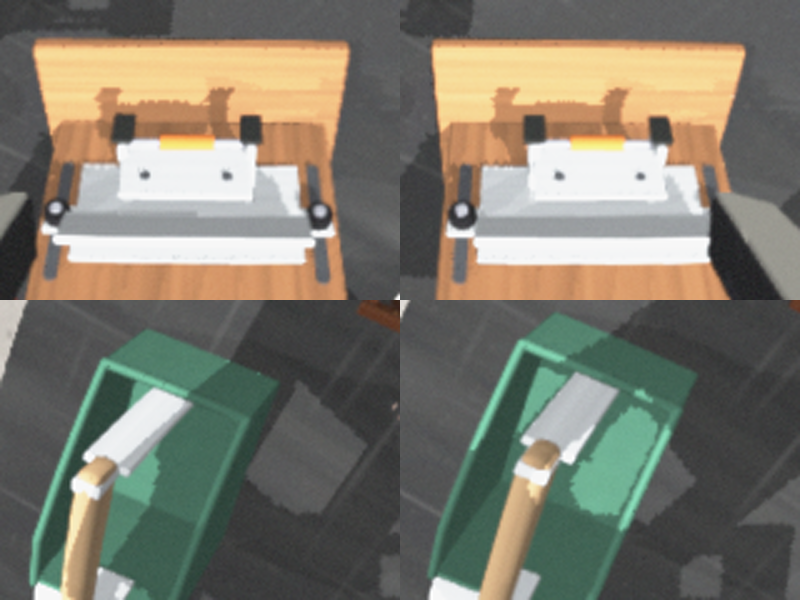

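Run:
```python
from h import *
a,b=pickle.load(open("pics/w1.pkl","rb"))
def fit(L,oa,ob,x0,W):
    def f(p):
        r=[]
        for P,ua,ub in L:
            P=[P[0],P[1]*(p[4] if P[2]==12 else 1),p[3] if P[2]=='H' else P[2]]
            w=R.from_euler('z',p[2]).apply(P)+[p[0],p[1],W*p[3]]
            for d,u,o in((a,ua,oa),(b,ub,ob)): r.append(fproj(d,w)[0]-(np.array(u)/2.5+o) if u else [0,0])
        return np.ravel(r)
    s=least_squares(f,x0,x_scale=[100,100,.3,30,.1]); print(s.x.round(3)); print(f(s.x).reshape(-1,4).round(1))
rack=[((-70,-100,12),(35,42),(33,42)),((-70,100,12),(348,44),(344,46)),((-44,-75,'H'),(55,236),(75,236)),((-44,75,'H'),(314,236),None)]
fit(rack,(165,145),(205,145),[603,362,.68,150,1.05],0)
cad=[((-60,45,55),(245,122),(282,108)),((-60,-45,55),(104,60),(120,43)),((-60,45,0),(277,80),(297,76)),((-60,-45,0),(150,30),(158,14)),((-50,0,152),(100,160),(145,147))]
fit(cad,(40,30),(80,30),[551,81,.167,0,1],1)
```

```text
[597.683 368.539   0.672 153.374   1.074]
[[-0.2  0.3  0.4  0.2]
 [-0.1 -0.1  0.4  0. ]
 [-0.4 -0.8 -0.3  0.4]
 [ 0.4  0.3  0.   0. ]]
[ 5.6149e+02  7.7101e+01  1.4900e-01 -3.2827e+01  1.0000e+00]
[[ 3.2 -4.5 -3.8 -2.4]
 [ 5.  -1.9  2.  -2. ]
 [ 1.5 -1.4 -3.1 -2.9]
 [ 2.5 -1.7 -0.4 -1.3]
 [ 0.6  7.2 -4.9  6.8]]
```

Run:
```python
from h import *
a,b=pickle.load(open("pics/w1.pkl","rb"))
S,D=[pickle.load(open(f"pics/{n}0.pkl","rb")) for n in("scene","side")]
cad=[((-60,45,55),(245,122),(282,108),(295,515),(127,490)),((-60,-45,55),(104,60),(120,43),(360,572),(168,553)),((-60,45,0),(277,80),(297,76),None,None),((-60,-45,0),(150,30),(158,14),None,(170,590)),((-50,0,152),(100,160),(145,147),(332,474),(152,435)),((30,0,152),None,None,(405,424),(240,410)),((88,-42,87),None,None,(470,458),(310,470))]
cams=[(a,fproj,2.5,(40,30)),(b,fproj,2.5,(80,30)),(S,proj,10/3,(170,130)),(D,proj,2.5,(190,115))]
for n,U in (("wrist",(0,1)),("all",(0,1,2,3)),("fixed",(2,3))):
  def f(p):
    r=[]
    for P,*us in cad:
      w=R.from_euler('z',p[2]).apply(P)+[p[0],p[1],0]
      for i in U:
        d,pr,sc,o=cams[i]; r.append(pr(d,w)[0]-(np.array(us[i])/sc+o) if us[i] else [0,0])
    return np.ravel(r)
  s=least_squares(f,[551,81,.16],x_scale=[100,100,.3],loss='soft_l1'); print(n,s.x.round(3)); print(f(s.x).reshape(len(cad),-1).round(1))
for P,*us in cad:
  for U in((0,1),(0,2),(1,3)):
    if all(us[i] for i in U):
      print(P,U,least_squares(lambda p:np.ravel([cams[i][1](cams[i][0],p)[0]-(np.array(us[i])/cams[i][2]+cams[i][3]) for i in U]),[500,80,50]).x.round(0))
```

```text
wrist [5.4772e+02 8.2279e+01 1.6000e-01]
[[ 3.  -1.2  0.4  0.8]
 [-0.   0.2  0.4 -0.6]
 [ 2.1  0.5  1.2 -1.1]
 [-0.9 -0.8 -0.7 -1. ]
 [-5.7 14.7 -6.  14.1]
 [ 0.   0.   0.   0. ]
 [ 0.   0.   0.   0. ]]
all [5.48812e+02 8.07410e+01 1.46000e-01]
[[ 2.  -0.6 -0.6  1.4 -0.9 -1.9 -1.2 -4.1]
 [-0.6  0.1 -0.2 -0.7 -0.4 -0.1 -1.8 -0.6]
 [ 1.2  1.1  0.2 -0.5  0.   0.   0.   0. ]
 [-1.4 -0.9 -1.3 -1.1  0.   0.  -2.8  0.1]
 [-6.6 15.  -7.1 14.4  0.8 -0.2  0.6  0.5]
 [ 0.   0.   0.   0.  -2.3 -0.2 -2.2 -0.5]
 [ 0.   0.   0.   0.  -0.7 -0.2 -0.9  0.2]]
fixed [5.50906e+02 7.87660e+01 1.59000e-01]
[[ 0.  -1.6 -0.2 -3.3]
 [ 0.8  0.1 -0.2  0. ]
 [ 0.   0.   0.   0. ]
 [ 0.   0.  -1.3  0.8]
 [ 1.9  0.1  1.9  1.1]
 [-1.4 -0.1 -1.1 -0.2]
 [ 0.1 -0.4  0.2  0.2]]
(-60, 45, 55) (0, 1) [474. 115.  73.]
(-60, 45, 55) (0, 2) [487. 114.  50.]
(-60, 45, 55) (1, 3) [487. 117.  40.]
(-60, -45, 55) (0, 1) [498.  27.  51.]
(-60, -45, 55) (0, 2) [497.  27.  52.]
(-60, -45, 55) (1, 3) [499.  27.  51.]
(-60, 45, 0) (0, 1) [480. 115.   8.]
(-60, -45, 0) (0, 1) [497.  30.  -2.]
(-60, -45, 0) (1, 3) [501.  29.  -7.]
(-50, 0, 152) (0, 1) [488.  72. 139.]
(-50, 0, 152) (0, 2) [489.  72. 140.]
(-50, 0, 152) (1, 3) [489.  73. 144.]
```

```bash
cat >> h.py <<'E'
from bench import robot
RX,RY,PSI=597.7,368.5,.672
LEAN=.58
def w(x,y,z,psi=PSI): return [RX+np.cos(psi)*x-np.sin(psi)*y,RY+np.sin(psi)*x+np.cos(psi)*y,z]
def pose(xc,zc,th,y=0):
    "TCP pose for hook corner at rack (xc,zc), front raised th"
    c,s=np.cos(th),np.sin(th); u,v=-106.5,41
    t=LEAN-th
    return w(xc+u*c+v*s+19*np.sin(t),y,zc-u*s+v*c-19*np.cos(t)),ori(PSI,t)
def st(): return np.round(robot.current_contact_force(),1),np.round(robot.current_ft_torque(),2),round(robot.current_t(),1)
E
python3 - <<'E'
from h import *
import cv2
yaw=.155; e=np.array([np.cos(yaw),np.sin(yaw),0])
tz=np.sin(LEAN)*e-[0,0,np.cos(LEAN)]
G=np.array([549.5,80.5,141])-28*e
o=ori(yaw,LEAN); T=G+19*tz
for th in (0,.3,.56): print(robot.inverse_kinematics(*pose(-33,195,th)) is not None)
robot.move_gripper(.55)
robot.move_ptp(T-90*tz,o)
print(st())
print(robot.move_linear(T,speed=80,f_stop=6))
robot.move_gripper(0); print(robot.current_gripper_width()*93,robot.current_finger_force(),st())
robot.move_linear(T+[0,0,25],speed=40); print(st())
d=robot.get_image("side")
im=d["img"][180:380,170:370]
d2=robot.get_image("wrist")["img"]
cv2.imwrite("pics/g.png",cv2.hconcat([cv2.resize(im,(384,384)),d2[:,100:500]]))
E
```

```text
True
True
True
(array([ 0.8, -0.1,  0.7]), array([-0.01,  0.29,  0.01]), 4.2)
False
13.297762239893222 30.000382661819458 (array([-1.2, -0. ,  1.1]), array([-0.03,  0.3 ,  0.01]), 6.1)
(array([-0.3,  0.1, -2.7]), array([-0.07,  0.78, -0.  ]), 6.9)
```

View pics/g.png

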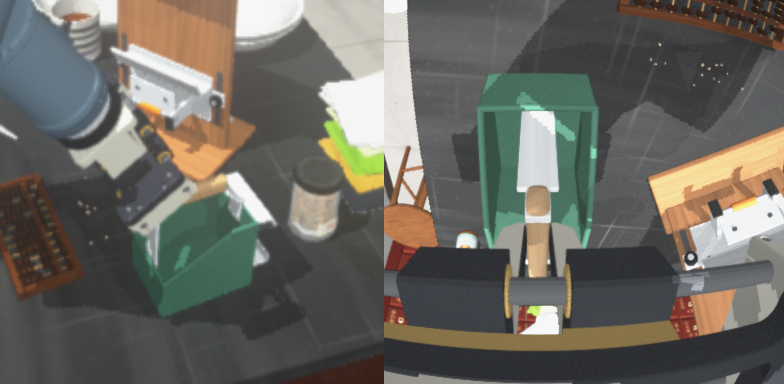

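Run:
```python
from h import *
W=pickle.load(open("pics/wrist0.pkl","rb"))
T0=R.from_euler('xyz',[-3.14025851,-2.8268e-4,2.7538072]); t0=np.array([207.963,509.172,192.253])
camT=T0.inv().apply(W["eye"]-t0); camR=T0.inv()*R.from_euler('xyz',W["orientation"])
d=dict(W); d["eye"]=camT; d["orientation"]=camR.as_euler('xyz')
# tool frame: tool axes expressed in caddy (x fwd,y left,z up): Rtool=from_euler(ori(0,lean))
L=[((-60,45,55),(315,108)),((-60,-45,55),(194,110)),((-60,45,0),(303,75)),((-60,-45,0),(206,75))]
def f(p):
    Rt=R.from_euler('xyz',ori(p[2],p[1])); r=[]
    for P,u in L:
        q=Rt.inv().apply(np.array(P)-[p[0],p[3],141])+[0,0,-19]
        r.append(fproj(d,q)[0]-u)
    return np.ravel(r)
s=least_squares(f,[-28,.58,0,0]); print(s.x.round(3)); print(f(s.x).reshape(-1,2).round(1))
```

```text
[-2.6617e+01  6.0700e-01 -1.2000e-02 -1.7200e+00]
[[-0.8  0.3]
 [ 1.  -0.6]
 [ 1.5 -0.3]
 [-1.7  0.7]]
```

```bash
sed -i 's/^LEAN=.*/LEAN=.59/; s/u,v=-106.5,41/u,v=-105.5,41/' h.py
python3 - <<'E'
from h import *
import cv2
p=robot.current_tcp_pos()
robot.move_linear([p[0]-20,p[1]+10,200],speed=120)
q,o=pose(-150,215,.56); robot.move_ptp(q,o); print(st())
q,o=pose(-33,195,.56); robot.move_linear(q,o,speed=80); robot.sleep(.3); print(st())
d=robot.get_image("side"); s=robot.get_image("scene")
pickle.dump((d,s),open("pics/pre.pkl","wb"))
f=lambda d,x,y:cv2.resize(d["img"][y:y+200,x:x+133],(400,600),interpolation=cv2.INTER_CUBIC)
cv2.imwrite("pics/pre.png",cv2.hconcat([f(d,195,110),f(s,190,120)]))
E
```

```text
(array([-0.6, -0.9, -4. ]), array([ 0.09,  0.04, -0.06]), 8.4)
(array([ 0.2, -0.3, -4.4]), array([ 0.09, -0.01, -0.03]), 10.4)
```

View pics/pre.png

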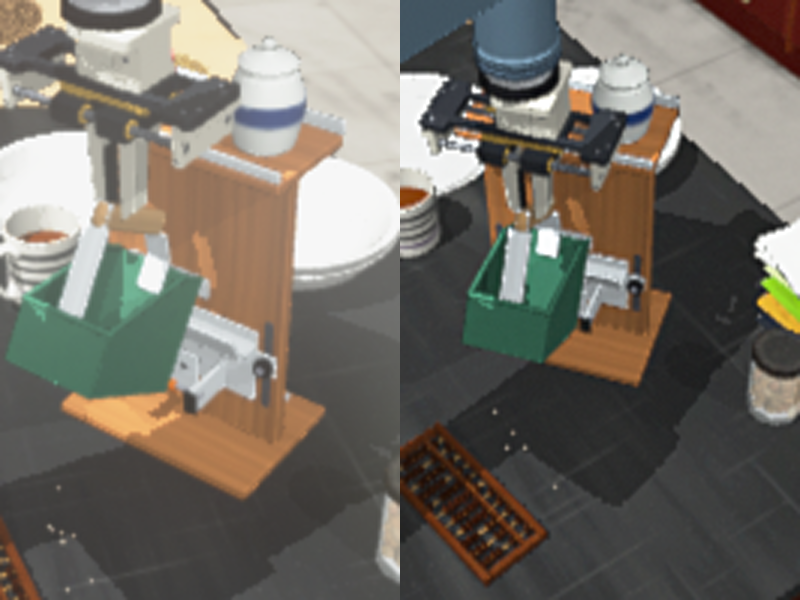

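Run:
```python
from h import *
d,s=pickle.load(open("pics/pre.pkl","rb"))
def cw(P,xc=-33,zc=195,th=.56):
    c,n=np.cos(th),np.sin(th); dx,dz=P[0]-78.5,P[2]-100
    return w(xc+dx*c+dz*n,P[1],zc-dx*n+dz*c)
for P in [(-60,-45,0),(-60,45,0),(-60,-45,55),(-60,45,55),(60,-45,105),(60,-45,0),(88,-42,87),(-50,0,152)]:
    print(P,*[((proj(d,cw(P,th=t))[0]-(195,110))*3).round(0) for t in(.5,.56,.62)],((proj(s,cw(P))[0]-(190,120))*3).round(0))
```

```text
(-60, -45, 0) [ 84. 408.] [ 83. 399.] [ 82. 389.] [140. 362.]
(-60, 45, 0) [ -1. 367.] [ -2. 358.] [ -3. 348.] [ 58. 342.]
(-60, -45, 55) [103. 343.] [105. 333.] [106. 323.] [148. 311.]
(-60, 45, 55) [ 17. 304.] [ 18. 295.] [ 19. 285.] [ 65. 292.]
(60, -45, 105) [196. 282.] [197. 281.] [197. 279.] [187. 241.]
(60, -45, 0) [162. 394.] [159. 394.] [156. 392.] [172. 330.]
(88, -42, 87) [203. 299.] [202. 300.] [202. 301.] [188. 250.]
(-50, 0, 152) [ 99. 209.] [104. 200.] [109. 192.] [123. 208.]
```

Run:
```python
from h import *
z0=robot.current_tcp_pos(); f0=np.array(robot.current_contact_force())
q,o=pose(-33,135,.56)
r=robot.move_linear(q,o,speed=22,f_stop=3)
p=robot.current_tcp_pos(); print(r,195-(z0[2]-p[2]),np.array(robot.current_contact_force())-f0,robot.current_ft_torque(),robot.current_t(),p-z0)
robot.sleep(.1);print(st())
```

```text
True 142.05030612177364 [-1.3678072  -0.94888561  6.13360621] [-0.01758912  0.28799618 -0.05668651] 12.55 [ -0.4851691   -0.3120959  -52.94969388]
(array([-3.8, -2.4,  5.2]), array([-0.15,  0.35, -0.  ]), 12.7)
```

```bash
cat >> h.py <<'E'
def frack():
    f=robot.current_contact_force(); c,s=np.cos(PSI),np.sin(PSI)
    return np.round([f[0]*c+f[1]*s,-f[0]*s+f[1]*c,f[2]],1)
def C(E,th,up=1.0,dx=0):
    k=15*np.sin(th)/np.sin(np.pi/3-th)
    return E[0]+k*np.cos(th)+dx,E[1]-k*np.sin(th)+up
def swing(E,ths,up=1.0,dx=0,lim=9,speed=18):
    for th in ths:
        q,o=pose(*C(E,th,up,dx),th)
        r=robot.move_linear(q,o,speed=speed,f_stop=lim); f=frack()
        print(round(th,3),r,f,np.round(robot.current_ft_torque(),2)[1],round(robot.current_t(),1))
        if r: return th
E
python3 - <<'E'
from h import *
E=(-47.7,151.5)
swing(E,[.56,.52,.47,.42,.37])
E
```

```text
0.56 False [ 0.1 -0.2 -1.6] -0.07 12.9
0.52 False [-0.3  0.5 -3. ] -0.03 13.3
0.47 False [ 1.4 -0.4 -2.6] -0.0 13.8
0.42 False [ 1.1  0.3 -2.8] -0.0 14.2
0.37 False [-0.4  0.2 -2.1] 0.01 14.7
```

Run:
```python
from h import *
E=(-47.7,151.5); th=.37
z=robot.current_tcp_pos()[2]
q,o=pose(*C(E,th,-6),th); r=robot.move_linear(q,o,speed=12,f_stop=3); print("down",r,robot.current_tcp_pos()[2]-z,frack())
up=1+robot.current_tcp_pos()[2]-z
# forward probe: lift 1, pull toward robot
q,o=pose(*C(E,th,up+1.5),th); robot.move_linear(q,o,speed=12); print(frack())
q,o=pose(*C(E,th,up+1.5,-6),th); r=robot.move_linear(q,o,speed=12,f_stop=3)
print("fwd",r,np.hypot(*(np.array(robot.current_tcp_pos())-pose(*C(E,th,up+1.5),th)[0])[:2]),frack(),"up",up,robot.current_t())
```

```text
down True -5.175971243185273 [-0.9 -0.7  0.2]
[ 1.2  0.2 -1.2]
fwd False 5.977067113133569 [ 2.6  0.5 -2.8] up -4.175971243185273 16.0
```

Run:
```python
from h import *
import cv2
d=robot.get_image("side"); s=robot.get_image("wrist")
pickle.dump((d,s),open("pics/mid.pkl","wb"))
f=lambda d,x,y:cv2.resize(d["img"][y:y+150,x:x+100],(400,600),interpolation=cv2.INTER_CUBIC)
g=cv2.resize(s["img"][0:384,128:384],(400,600),interpolation=cv2.INTER_CUBIC)
cv2.imwrite("pics/mid.png",cv2.hconcat([f(d,195,150),g]))
print(robot.current_tcp_pos(),robot.current_eef_rot())
```

```text
[499.86348542 290.64557901 203.57386537] [-3.14155881  0.21997756 -2.46957464]
```

View pics/mid.png

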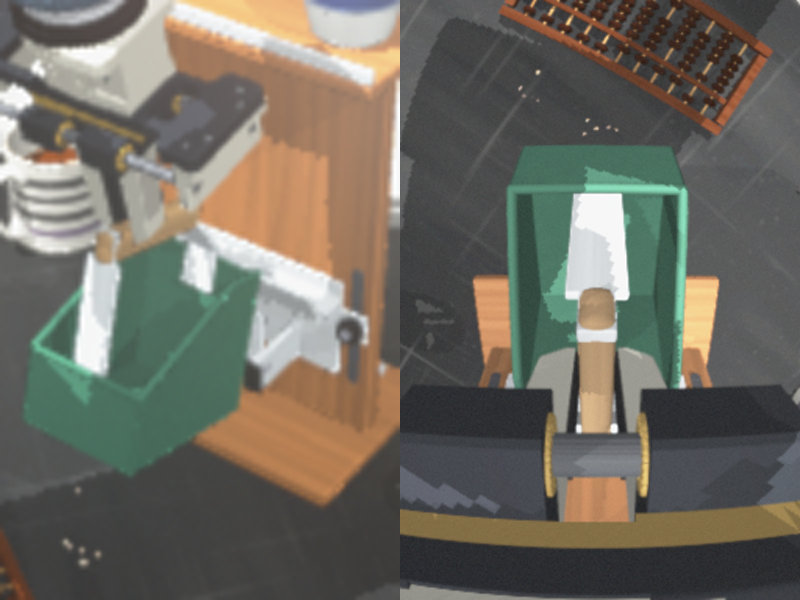

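```bash
cat > fit.py <<'E'
from h import *
W=pickle.load(open("pics/wrist0.pkl","rb"))
T0=R.from_euler('xyz',[-3.14025851,-2.8268e-4,2.7538072]); t0=np.array([207.963,509.172,192.253])
D=dict(W); D["eye"]=T0.inv().apply(W["eye"]-t0); D["orientation"]=(T0.inv()*R.from_euler('xyz',W["orientation"])).as_euler('xyz')
def fit(uv):
    "front top L,R(+45,-45), bottom L,R pixel -> grip x, lean, yaw, y"
    L=list(zip([(-60,45,55),(-60,-45,55),(-60,45,0),(-60,-45,0)],uv))
    def f(p):
        Rt=R.from_euler('xyz',ori(p[2],p[1]))
        return np.ravel([fproj(D,Rt.inv().apply(np.array(P)-[p[0],p[3],p[4]])+[0,0,-19])[0]-u for P,u in L]+[[(p[4]-141)/4,0]])
    s=least_squares(f,[-27,.58,0,0,141]); return s.x.round(3),f(s.x).reshape(-1,2).round(1)
E
python3 - <<'E'
from fit import *
print(fit([(315,108),(194,110),(303,75),(206,75)]))
print(fit([(312.3,120.3),(198.4,120.3),(303.4,94),(207.4,94.7)]))
E
```

```text
(array([-2.69290e+01,  6.08000e-01, -1.20000e-02, -1.71700e+00,
        1.41319e+02]), array([[-0.9,  0.3],
       [ 1. , -0.6],
       [ 1.4, -0.3],
       [-1.6,  0.7],
       [ 0.1,  0. ]]))
(array([-2.54870e+01,  4.44000e-01, -5.00000e-03, -2.31200e+00,
        1.39247e+02]), array([[ 0.3, -0.1],
       [ 0.1,  0.2],
       [-0.7,  0.1],
       [ 0.2, -0.3],
       [-0.4,  0. ]]))
```

Run:
```python
from h import *
p=robot.current_tcp_pos(); t=robot.current_eef_rot()[1]
c,s=np.cos(PSI),np.sin(PSI); d=p[:2]-np.array([RX,RY]); x=d@[c,s]; print("y",d@[-s,c])
g=np.array([x-19*np.sin(t),p[2]+19*np.cos(t)])
for lean,gx,gz in((.444,-25.5,140),(.42,-26.5,141),(.46,-25.5,140)):
    th=lean-t; u,v=gx-78.5,gz-100
    co=g-[u*np.cos(th)+v*np.sin(th),-u*np.sin(th)+v*np.cos(th)]
    print(lean,th,"corner",co.round(1),"G",g.round(1))
```

```text
y -0.01881124038393793
0.444 0.22402243677212624 corner [-36.7 160. ] G [-129.2  222.1]
0.42 0.20002243677212622 corner [-34.4 161.1] G [-129.2  222.1]
0.46 0.24002243677212626 corner [-37.7 158.5] G [-129.2  222.1]
```

```bash
sed -i 's/^LEAN=.*/LEAN=.444/; s/u,v=-105.5,41/u,v=-104,40/' h.py
python3 - <<'E'
from h import *
E=(-41.3,161)
swing(E,[.224,.19,.16,.13,.10,.07],up=0,lim=5,speed=12)
E
python3 - <<'E'
from h import *
import cv2
s=robot.get_image("wrist")["img"]; cv2.imwrite("pics/w3.png",s)
# green front-wall extent in central column / rim
hsv=cv2.cvtColor(s,cv2.COLOR_BGR2HSV); m=((hsv[...,0]>65)&(hsv[...,0]<90)&(hsv[...,1]>90)).astype(np.uint8)
for y in range(60,200,6):
    r=np.flatnonzero(m[y]); print(y,(r.min(),r.max(),len(r)) if len(r) else None,end=' ')
E
```

```text
0.224 False [ 3.2 -0.1 -3.7] -0.33 16.4
0.19 False [ 1.8  0.  -2.2] -0.14 16.8
0.16 False [ 1.8  0.6 -3.1] -0.08 17.2
0.13 False [ 2.4 -0.2 -3. ] -0.12 17.6
0.1 False [ 1.9  0.5 -2.8] -0.08 18.0
0.07 False [ 2.8 -0.  -2.5] -0.05 18.4
60 None 66 None 72 None 78 None 84 None 90 None 96 (np.int64(208), np.int64(301), 65) 102 (np.int64(210), np.int64(303), 76) 108 (np.int64(203), np.int64(305), 79) 114 (np.int64(203), np.int64(307), 84) 120 (np.int64(197), np.int64(311), 113) 126 (np.int64(197), np.int64(311), 32) 132 (np.int64(197), np.int64(311), 41) 138 (np.int64(198), np.int64(311), 42) 144 (np.int64(197), np.int64(310), 35) 150 (np.int64(197), np.int64(310), 29) 156 (np.int64(198), np.int64(310), 24) 162 (np.int64(197), np.int64(310), 30) 168 (np.int64(198), np.int64(309), 33) 174 (np.int64(199), np.int64(309), 20) 180 (np.int64(199), np.int64(309), 28) 186 (np.int64(200), np.int64(308), 17) 192 (np.int64(199), np.int64(308), 17) 198 (np.int64(201), np.int64(308), 22)
```

Run:
```python
from h import *
E=(-41.3,161)
swing(E,[.045,.02,.0,-.02,-.04],up=0,lim=4,speed=8)
```

```text
0.045 False [ 2.6 -0.8 -2.9] -0.09 18.9
0.02 False [ 2.9 -0.2 -2.4] -0.13 19.4
0.0 False [ 2.8 -0.2 -2.6] -0.1 19.8
-0.02 False [ 3.8 -1.  -3.5] -0.09 20.2
-0.04 False [ 4.4  0.9 -2.9] -0.23 20.6
```

```bash
cat > rim.py <<'E'
from fit import *
import cv2
def rim(n):
    s=robot.get_image("wrist")["img"]; cv2.imwrite(f"pics/{n}.png",s)
    hsv=cv2.cvtColor(s,cv2.COLOR_BGR2HSV); m=((hsv[...,0]>65)&(hsv[...,0]<90)&(hsv[...,1]>90))
    a=m[:170,225:290].mean(1); ys=np.flatnonzero(a>.4); 
    g=m[118:200]; x=np.flatnonzero(g.any(0)); return ys.min(),ys.max(),x.min(),x.max()
E
python3 - <<'E'
from rim import *
E=(-41.3,161)
print(rim("w4"))
swing(E,[-.06,-.08],up=0,lim=4,speed=8); print(rim("w5"))
E
```

```text
(np.int64(94), np.int64(122), np.int64(197), np.int64(311))
-0.06 False [ 6.2  0.2 -2.4] -0.34 21.1
-0.08 True [0.2 2.  1.9] 0.06 21.3
(np.int64(93), np.int64(123), np.int64(197), np.int64(311))
```

```bash
cat > sil.py <<'E'
from h import *
import cv2
from scipy.optimize import minimize
B=np.array([(x,y,z) for y in(45,-45) for x,z in((-60,0),(-60,55),(60,0),(60,105))])
def cw(P,xc,y0,zc,th,dpsi):
    c,n=np.cos(th),np.sin(th); dx,dz=P[:,0]-78.5,P[:,2]-100
    X=xc+dx*c+dz*n; Z=zc-dx*n+dz*c; Y=y0+P[:,1]-dpsi*0
    return np.array([w(a,b+dpsi*(a+120),q) for a,b,q in zip(X,Y,Z)])
def hullmask(d):
    hsv=cv2.cvtColor(d["img"],cv2.COLOR_BGR2HSV)
    m=((hsv[...,0]>65)&(hsv[...,0]<92)&(hsv[...,1]>90)).astype(np.uint8)
    n,l,s,_=cv2.connectedComponentsWithStats(m); keep=np.zeros_like(m)
    for i in range(1,n):
        if s[i,4]>25 and 190<s[i,0]<320 and s[i,1]>150: keep|=(l==i).astype(np.uint8)
    return cv2.convexHull(np.argwhere(keep)[:,::-1].astype(np.float32))[:,0]
def fitsil(ds,x0):
    H=[hullmask(d) for d in ds]
    A=lambda h:cv2.contourArea(h)
    def cost(p):
        v=0
        for d,h in zip(ds,H):
            g=cv2.convexHull(proj(d,cw(B,*p)).astype(np.float32))[:,0]
            i,_=cv2.intersectConvexConvex(g,h); v+=1-i/(A(g)+A(h)-i)
        return v
    r=minimize(cost,x0,method='Nelder-Mead',options=dict(initial_simplex=np.array(x0)+np.vstack([np.zeros(5),np.diag([6,6,6,.08,.05])]),maxiter=1500))
    return r.x.round(3),round(r.fun,3)
E
python3 - <<'E'
from sil import *
d=[robot.get_image(n) for n in("side","scene")]; pickle.dump(d,open("pics/end1.pkl","wb"))
print(fitsil(d,[-41,0,161,0,0]))
print("mid check",fitsil(pickle.load(open("pics/mid.pkl","rb"))[:1],[-37,0,160,.2,0]))
print("pre check",fitsil(pickle.load(open("pics/pre.pkl","rb")),[-33,0,195,.56,0]))
print(st(),frack())
E
```

```text
(array([-9.72870e+01,  4.57900e+00,  1.76295e+02, -6.91000e-01,
       -6.00000e-03]), np.float64(0.839))
mid check (array([ 9.921120e+02,  2.921160e+02, -1.042215e+03,  7.360000e-01,
        6.980000e-01]), np.float64(0.29))
pre check (array([-3.24270e+01, -1.95000e-01,  1.94941e+02,  5.65000e-01,
        2.10000e-02]), np.float64(1.001))
(array([-3.4, -1.4,  4.9]), array([0.17, 0.25, 0.12]), 21.5) [-3.6  1.   4.9]
```

Run:
```python
from h import *
import cv2
d,s=pickle.load(open("pics/end1.pkl","rb"))
f=lambda d,x,y:cv2.resize(d["img"][y:y+150,x:x+100],(400,600),interpolation=cv2.INTER_CUBIC)
cv2.imwrite("pics/end.png",cv2.hconcat([f(d,195,150),f(s,190,150)]))
```

```text
(no output)
```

View pics/end.png

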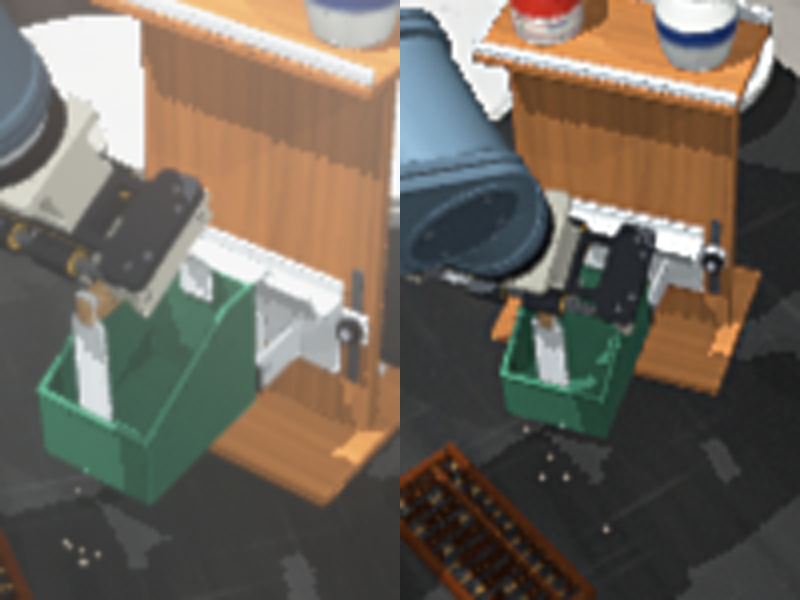

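Run:
```python
from sil import *
d,s=pickle.load(open("pics/end1.pkl","rb"))
P=np.array([(-60,-45,0),(-60,-45,55),(-60,45,55),(-60,45,0),(60,-45,105),(60,-45,0)])
U=np.array([(148,502),(148,440),(40,390),(45,455),(262,278),(258,392)])/4+(195,150)
Ps=P[:4]; Us=np.array([(203,437),(210,393),(102,370),(108,415)])/4+(190,150)
def run(P,U,Ps,Us,x0):
    f=lambda p:np.r_[(proj(d,cw(P,*p))-U).ravel(),(proj(s,cw(Ps,*p))-Us).ravel()]
    r=least_squares(f,x0,x_scale=[10,10,10,.1,.1],loss='soft_l1'); print(r.x.round(3)); print(f(r.x).reshape(-1,2).round(1).tolist())
run(P,U,Ps,Us,[-41,0,155,0,0])
for th in(0,.03,.06): print(th,(proj(d,cw(P,-41.5,0,161,th,0))-U).round(1).tolist())
# pre picture sanity of the method
d,s=pickle.load(open("pics/pre.pkl","rb"))
U=np.array([(95,398),(8,358),(200,275)])/3+(195,110); Us=np.array([(140,362),(65,340)])/3+(190,120)
run(P[[0,3,4]],U,P[[0,3]],Us,[-33,0,195,.56,0])
```

```text
[-4.09100e+01 -5.67100e+00  1.62374e+02 -3.90000e-02 -1.10000e-02]
[[0.8, 0.3], [-0.2, 0.3], [-0.6, -0.9], [-0.1, -1.8], [-1.1, 0.5], [0.2, 1.6], [1.6, -0.5], [-0.9, 0.8], [0.3, 0.1], [0.3, -1.5]]
0 [[-1.9, -0.6], [-2.4, -1.1], [-2.7, -2.3], [-2.7, -2.7], [-3.2, -0.1], [-2.7, 1.8]]
0.03 [[-2.6, -1.2], [-2.8, -2.1], [-3.2, -3.3], [-3.6, -3.3], [-3.2, -0.3], [-3.3, 2.2]]
0.06 [[-3.4, -1.7], [-3.1, -3.1], [-3.6, -4.3], [-4.4, -3.9], [-3.1, -0.5], [-3.9, 2.6]]
[-2.30380e+01  7.65000e-01  1.95205e+02  5.15000e-01  2.60000e-02]
[[-0.7, 0.4], [0.0, 0.2], [0.0, -0.0], [1.5, -0.9], [-0.4, -0.2]]
```

Run:
```python
from h import *
E=(-41.3,161)
print(frack())
swing(E,[-.06,-.04,-.02,0,.02,.04],up=0,lim=5,speed=10)
```

```text
[-3.6  1.   4.9]
-0.06 False [1.  0.4 0.8] -0.06 21.7
-0.04 True [ 3.1 -1.  -2.4] -0.22 21.9
```

Run:
```python
from rim import *
E=(-41.3,161)
swing(E,[-.04,-.02,0,.02,.035],up=0,lim=6,speed=10); print(rim("w6"))
```

```text
-0.04 False [ 5.4 -0.  -2.3] -0.42 22.3
-0.02 False [ 4.3 -0.4 -2.6] -0.27 22.6
0 False [ 1.6 -0.  -2.2] 0.04 23.0
0.02 False [ 4.  -0.  -5.3] -0.13 23.3
0.035 False [ 3.2 -0.1 -6.3] -0.09 23.6
(np.int64(96), np.int64(124), np.int64(197), np.int64(311))
```

Run:
```python
from h import *
E=(-41.3,161)
swing(E,[.02,0,-.02,-.035,-.05,-.06,-.07,-.08],up=0,lim=4,speed=8)
robot.sleep(.2); print(frack())
```

```text
0.02 False [ 2.1 -0.4 -4.3] 0.04 24.0
0 False [ 1.9  0.1 -3.2] 0.15 24.4
-0.02 False [ 1.1  0.6 -3.3] 0.06 24.9
-0.035 False [ 2.9 -0.3 -2.5] 0.12 25.2
-0.05 False [ 3.5 -0.2 -3. ] 0.05 25.5
-0.06 False [ 4.1  0.6 -2.7] -0.1 25.8
-0.07 True [-1.1  0.9  3.4] -0.0 26.0
[-2.2  0.9  6.4]
```

Run:
```python
from sil import *
E=(-41.3,161)
swing(E,[-.064],up=0,lim=8,speed=8); robot.sleep(.2); print(frack())
f0=None
robot.move_gripper(.25); robot.move_gripper(.6); robot.sleep(.3); print("open",frack())
T=R.from_euler('xyz',robot.current_eef_rot()).apply([0,0,1])
print(robot.move_linear(robot.current_tcp_pos()-110*T,speed=80,f_stop=8))
p=robot.current_tcp_pos(); c,s_=np.cos(PSI),np.sin(PSI)
robot.move_linear([p[0]-60*c,p[1]-60*s_,p[2]+20],speed=120); robot.sleep(.5); print(st())
d=[robot.get_image(n) for n in("side","scene","wrist")]; pickle.dump(d,open("pics/fin.pkl","wb"))
o=pickle.load(open("pics/end1.pkl","rb"))
S,D=[pickle.load(open(f"pics/{n}0.pkl","rb")) for n in("scene","side")]
# caddy displacement vs gripped state (side view, low-front patch), bystanders vs start
def shift(a,b,x,y,w_,h_):
    t=a["img"][y:y+h_,x:x+w_]; r=cv2.matchTemplate(b["img"][y-10:y+h_+10,x-10:x+w_+10],t,cv2.TM_CCOEFF_NORMED)
    _,v,_,l=cv2.minMaxLoc(r); return l[0]-10,l[1]-10,round(v,2)
print("caddy side",shift(o[0],d[0],202,255,40,24),"scene",shift(o[1],d[1],214,243,34,18))
print("herb",shift(D,d[0],318,260,32,46),"mug",shift(D,d[0],190,178,36,36),"wjar",shift(D,d[0],268,120,32,42),"tin",shift(D,d[0],230,120,26,28))
```

```text
-0.064 False [0.6 0.5 3.9] -0.04 26.5
[1.2 1.  3. ]
open [-0.5 -0.3  0.6]
False
(array([-0.1, -0.2, -0.2]), array([-0.04,  0.23, -0.07]), 30.8)
caddy side (0, 0, 0.81) scene (0, 0, 0.92)
herb (0, 0, 1.0) mug (2, 0, 0.53) wjar (0, 0, 1.0) tin (0, 0, 1.0)
```

Run:
```python
from h import *
import cv2
d=pickle.load(open("pics/fin.pkl","rb"));S=pickle.load(open("pics/scene0.pkl","rb"));D=pickle.load(open("pics/side0.pkl","rb"))
for a,b,(x,y,W,H) in((S,d[1],(178,174,28,34)),(D,d[0],(190,178,36,12)),(D,d[0],(190,190,36,12)),(D,d[0],(190,202,36,12))):
    r=cv2.matchTemplate(b["img"][y-8:y+H+8,x-8:x+W+8],a["img"][y:y+H,x:x+W],cv2.TM_CCOEFF_NORMED);_,v,_,l=cv2.minMaxLoc(r);print(l[0]-8,l[1]-8,round(v,2))
p=robot.current_tcp_pos(); q=[p[0]-80,p[1]-100,p[2]+60]
robot.move_linear(q,speed=150); robot.sleep(.3)
d=robot.get_image("side")
for (x,y,W,H) in((190,178,36,36),):
    r=cv2.matchTemplate(d["img"][y-8:y+H+8,x-8:x+W+8],D["img"][y:y+H,x:x+W],cv2.TM_CCOEFF_NORMED);_,v,_,l=cv2.minMaxLoc(r);print(l[0]-8,l[1]-8,round(v,2))
print(st())
```

```text
0 0 0.61
-5 -8 0.48
4 0 0.54
0 0 0.8
0 0 0.98
(array([-1. ,  0.7, -0. ]), array([-0.01,  0.21,  0.04]), 32.4)
```

The mug was only hidden by the arm. With the arm clear, it shows no movement.

```bash
python3 -c "
from bench import robot
print(robot.hand_in(),robot.current_t())"
```

```text
the job is handed in; nothing more can be done
the job is handed in; nothing more can be done
```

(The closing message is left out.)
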